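# Ready the screw cup and hold a belt tensioner wound back

### The job

I am about to take the belt guard screws out and slip a belt onto the test rig. First turn the blue screw cup, which stands mouth-down on the bench, so that it stands mouth-up on the bench, and let go of it; then take the black roller at the end of the yellow tensioner arm, swing the arm against its spring all the way to the red stop post, and finish while still holding it there by the roller with the fingers - do not let it spring back. Leave the steel reel and the meter where they are.

Things in the scene. Friction and masses are not known exactly. Their poses are not given: they have to be found in the camera images.
- cup: blue eight-sided cup with a white band round its rim, straight-sided, 56 mm across flats, 64 mm tall, walls and floor 4 mm; 50 to 100 g, loose. Starts mouth-down on the bench. Origin: centre of the open mouth; z runs from the mouth to the closed end (up at the start, down when mouth-up); x and y are square to four of the eight flats (each 23 mm wide). It lies stably on any flat
- cup_mouth (a point): centre of the cup's open mouth (height 0 at the start, 64 mm when the cup stands mouth-up)
- cup_base (a point): centre of the outside of the cup's closed end, 64 mm from the mouth (height 64 mm at the start, 0 when mouth-up)
- rig: fixed belt-drive rig. Origin at bench height. Aluminium plate 220 (x) by 260 mm (y), top 16 mm high, centred at (25,-35) mm. Upright pulleys, radius 18 and 21 mm, at (100,-100) and (0,-135) mm, up to 94 mm high, the first on a motor of radius 28 mm; spring housing with the arm's pivot at (55,0) mm. 58 mm high posts at the yellow arm's end positions: black on its rest side (rig +y), red at its stop (rig -y)
- roller: black roller standing upright on the end of the yellow arm: diameter 22 mm, 44 mm tall, from 54 to 98 mm above the bench. Origin: centre of its underside, 54 mm above the bench, 110 mm from the pivot axis; it swings with the arm and spins freely on its axle.
- tensioner (a joint): angle of the yellow arm, rad: 0 at rest (pointing from the pivot along rig -x turned 0.55 towards rig +y), growing counter-clockwise seen from above as it is wound, past rig -x at 0.55, to the hard stop at 1.10 by the red post. The spring returns it to 0 if let go: about 3 N at the roller at rest, 7.5 N at the stop
- pivot_axis (a point): point on the vertical axis of the yellow arm's pivot, 60 mm above the bench, over the dark spring housing (radius 26 mm, cap 62 mm high, grey hanger bracket behind it). The yellow arm is 18 mm wide, 46 to 54 mm above the bench, and carries the roller 110 mm from this axis
- reel: bystander: steel ring, diameter 84 mm, 28 mm high, lying flat; origin centre of its underside
- meter: bystander: grey hand meter lying flat, 75 x 145 x 32 mm; origin centre of its underside
Mind the look-alikes: they are no part of the job. Several things have the shape of the cup; the one meant has the colours described above.

How it is judged:
On the way, in this order (a step that is already met when the one before it is completed fails the run):
1. the cup stands mouth-up on the bench and has been let go (height (world z) of cup_mouth above 0.059 m and height (world z) of cup_base below 0.006 m and contact force between the fingers and cup below 0.1 N and linear speed of cup below 0.02 m/s), for 0.3 s.
2. the arm is wound to its stop by the fingers on the roller (value of joint tensioner above 1.04 rad and contact force between the fingers and roller above 2 N and contact force between each of cup, reel, meter and rig below 0.1 N), for 0.3 s.
At the end, for the whole second after the job is handed in: The program finishes holding: the tensioner arm reads above 1.04 rad (stop at 1.10), the fingers press on the roller with more than 2 N and no loose thing touches the rig, while the cup stands mouth-up and still, flat on the bench (mouth above 59 mm, closed end below 6 mm) (all of step 2 and height (world z) of cup_mouth above 0.059 m and height (world z) of cup_base below 0.006 m and linear speed of cup below 0.02 m/s); the arm keeps its last pose, push and grip.
It fails at once if the reel or the meter is moved by more than 30 mm (distance of any of reel, meter from where it was at the start of the episode above 0.03 m).
It also fails if it takes over 72 s, if anything falls off the work surface, if the arm or the gripper's body presses on something with over 40 N, if the wrist force passes 120 N, or if a joint passes its speed limit or range.

### The arm

A 6-joint arm with a two-finger parallel gripper is mounted at the origin on the work surface. World frame = base frame: x ahead of the robot, y to its left, z up, the work surface at z = 0. Lengths are in m, angles in rad, forces in N, time in s.
With the tool pointing down it reaches from about 0.375 to 0.975 m from the base axis. Payload 3.8 kg.
Tool frame: the origin (TCP) lies midway between the tips of the shut fingers; the grasp point (between the pads) lies 19 mm behind it; x points along the fingers, y is the direction in which the jaws open and shut, and the axes are right-handed (so a half turn about x gives the same grasp; the last joint's range is limited). The gripper opens to 88 mm and grips with 3 to 60 N. Pads are 18 mm wide; open, the fingers measure 123 mm over their backs; the gripper's body (75 mm by 187 mm) begins 45 mm behind the grasp point.
Start: joints at [1.117, 0.264, 1.604, -0, 1.274, -0.037], TCP at [0.273, 0.617, 0.202] pointing down, gripper open.
Joint ranges: [-2.63, 2.63], [-0.94, 2.18], [0.31, 2.57], [-1.31, 4.45], [0, 2.66], [-2.55, 2.55]. Speed limits (rad/s): [2.57, 2.57, 3.14, 3.14, 3.14, 3.14].

### API

Orientations are given as a rotation vector (axis times angle).
In Python, from cell import manip, inverse_kinematics, cams, order gives the robot as it stands. Calls block until the motion is done:
- manip.move_pose(position, orientation): joint-space move of the TCP to a pose.
- manip.move_linear(position, rate=0.15, rot=None): straight line of the TCP; rot=None keeps the orientation; rate is the mean speed in m/s.
- manip.set_joints(angles): joint-space move.
- manip.set_gripper(opening, force=None): finger opening in m; force is the grip in N (None keeps the last); returns when the fingers have stopped.
- manip.dwell(seconds).
- inverse_kinematics(position, orientation): joint angles nearest the present ones, or None.
- manip.state(): the state.
- cams.capture(name): name is "side" or "top" or "wrist"; returns a dict with "image" (420x560x3 uint8, blue, green, red), "z_map" (420x560 float32, m along the optical axis (not along the pixel's ray), 0 where there is no reading), "intrinsics" (3x3 intrinsics, pixels), "k1" (the pictures are not rectified: a ray, as slopes to the right and down, at radius r is drawn at 1 + k1 r^2 times it, then the intrinsics apply), "position" and "orientation" of the camera in the world; the wrist camera has in their place "T_tool_cam" (4x4, takes a point from camera to tool coordinates, whose origin is the TCP and whose axes are the tool frame's). Camera axes: x right, y down, z forward; pixel columns grow to the right and rows downward; lengths in m; the calibration is good to about 2 mm. A picture is of the moment at which its call begins: read the wrist's pose just before it.
A pose or a line that the arm cannot do raises manip.IKError and nothing moves.
- order.close_job(): hands the job in, once; it reports no verdict.
The state is a dict: "clock": time; "joint_pos": joint angles; "joint_velocities": joint speeds; "tau": joint torques, N m; "tool_pos": TCP position; "tcp_rot": TCP orientation; "contact_force": force on the tool from outside, world axes, zero at the start; "moment": the same for the moment, N m; "gripper_width": finger opening in m.
Only numpy, scipy, OpenCV 4.12 (cv2) and the standard library are available. Lean on these libraries where they do the work, as an engineer would, in place of code of your own. Each camera call takes 0.05 s, during which the arm holds its last target.

## Working session

There is one attempt and no reset: what is moved stays moved. The work goes in short steps, each a Python script; the robot and the scene stay as the last script left them, time stands still between calls to the robot, and variables do not carry over. Pictures are saved under pics/ and viewed, and the job is handed in when it is done.

```bash
ls; mkdir -p pics; python3 - <<'E'
from cell import manip,cams
import cv2
for n in("top","side"):
    c=cams.capture(n);cv2.imwrite(f"pics/{n}0.png",c["image"]);print(n,c["intrinsics"],c["k1"],c["position"],c["orientation"])
print(manip.state())
E
```

```text
pics
top [[515.64430163   0.         280.25397414]
 [  0.         515.64430163 206.30686389]
 [  0.           0.           1.        ]] 0.03070332422624553 [0.31657974 0.00439216 1.27911245] [-2.15370517  2.10158008 -0.21881974]
side [[508.85414831   0.         271.92333166]
 [  0.         508.85414831 218.91182275]
 [  0.           0.           1.        ]] -0.10334396530286258 [ 0.08232551 -0.61197315  0.84726978] [-2.25917509  0.77179962 -0.33227913]
{'clock': 0.1, 'joint_pos': array([ 1.11709727e+00,  2.64650100e-01,  1.60519920e+00, -1.05017874e-06,
        1.27372535e+00, -3.69058967e-02]), 'joint_velocities': array([ 4.38092990e-04, -9.17641529e-04, -2.84376640e-03, -3.01271947e-05,
        8.93095126e-04, -1.07630577e-03]), 'tau': array([ 4.97081674e-04, -5.03619540e+01, -3.58069968e+01,  7.30530918e-02,
        2.33459997e-02, -2.92029210e-05]), 'tool_pos': array([0.27295698, 0.61657811, 0.20115192]), 'tcp_rot': array([ 0.32542132,  1.54644249, -0.32846   ]), 'contact_force': array([-0.23613788, -0.06958084,  0.09567002]), 'moment': array([-0.05590503, -0.01299962, -0.01610653]), 'gripper_width': 0.08833579984583449}
```

View pics/top0.png

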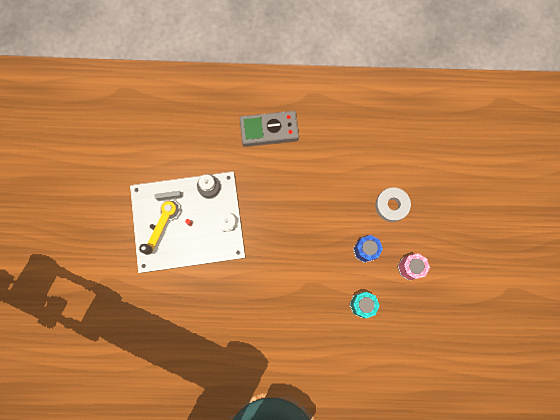

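View pics/side0.png

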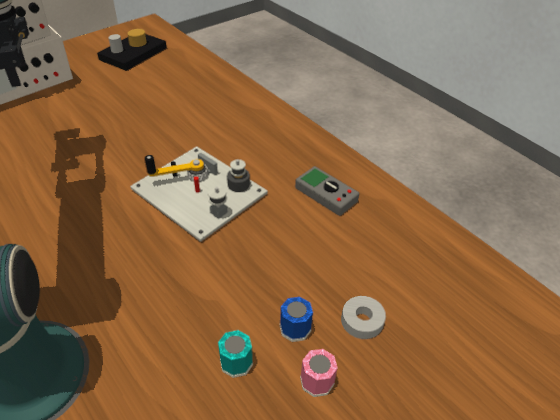

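```bash
cat > h.py <<'E'
import numpy as np,cv2
from cell import manip,cams,inverse_kinematics,order
from scipy.spatial.transform import Rotation as R
def campose(c,st=None):
    if "T_tool_cam" in c:
        T=np.eye(4);T[:3,:3]=R.from_rotvec(st["tcp_rot"]).as_matrix();T[:3,3]=st["tool_pos"];T=T@c["T_tool_cam"]
        return T[:3,:3],T[:3,3]
    return R.from_rotvec(c["orientation"]).as_matrix(),np.array(c["position"])
def ray(c,u,v,st=None):
    K=c["intrinsics"];d=np.array([(u-K[0,2])/K[0,0],(v-K[1,2])/K[1,1]]);s=d.copy()
    for _ in range(20): s=d/(1+c["k1"]*(s@s))
    Rm,p=campose(c,st);return Rm@np.array([s[0],s[1],1.]),p
def atz(c,u,v,z,st=None):
    r,p=ray(c,u,v,st);return p+r*(z-p[2])/r[2]
def dep(c,u,v,st=None):
    r,p=ray(c,u,v,st);return p+r*c["z_map"][int(round(v)),int(round(u))]
def project(c,P,st=None):
    Rm,p=campose(c,st);q=Rm.T@(np.asarray(P)-p);s=q[:2]/q[2];s=s*(1+c["k1"]*(s@s));K=c["intrinsics"]
    return np.array([K[0,0]*s[0]+K[0,2],K[1,1]*s[1]+K[1,2]])
def snap(n,f,crop=None,k=1):
    st=manip.state();c=cams.capture(n);im=c["image"]
    if crop: x0,y0,x1,y1=crop;im=im[y0:y1,x0:x1]
    cv2.imwrite(f"pics/{f}.png",cv2.resize(im,None,fx=k,fy=k,interpolation=cv2.INTER_CUBIC));return c,st
def tool(az,pitch,roll=0):
    """x axis horizontal azimuth az, pitched down by pitch; y horizontal (left of travel) ; roll about x"""
    Rm=R.from_euler('ZYX',[az,pitch,roll]);return Rm.as_rotvec()
E
python3 - <<'E'
from h import *
c,_=snap("top","t1",(320,180,450,330),4);snap("top","t2",(120,160,260,280),5);s,_=snap("side","s2",(120,130,280,250),5)
for n,u,v in [("blue",369,248),("pink",415,266),("teal",366,305),("pivot",169,209),("roller",146,249),("pul1",207,183),("pul2",230,221),("red",189,222),("reel",386,204)]: print(n,dep(c,u,v).round(4))
E
```

```text
blue [ 0.4559 -0.2223  0.0672]
pink [ 0.4167 -0.3311  0.0622]
teal [ 0.3237 -0.2146  0.0628]
pivot [0.5386 0.2557 0.0594]
roller [0.4373 0.2933 0.1004]
pul1 [0.5995 0.1651 0.0826]
pul2 [0.5101 0.1072 0.0786]
red [0.5081 0.206  0.0609]
reel [ 0.5707 -0.2727  0.0289]
```

View pics/t1.png

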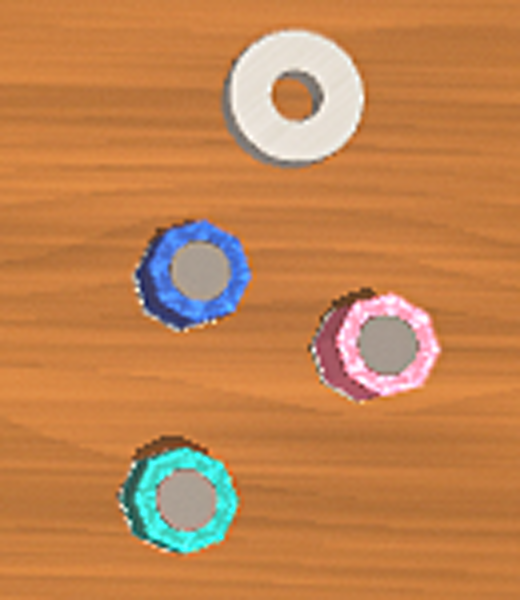

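View pics/t2.png

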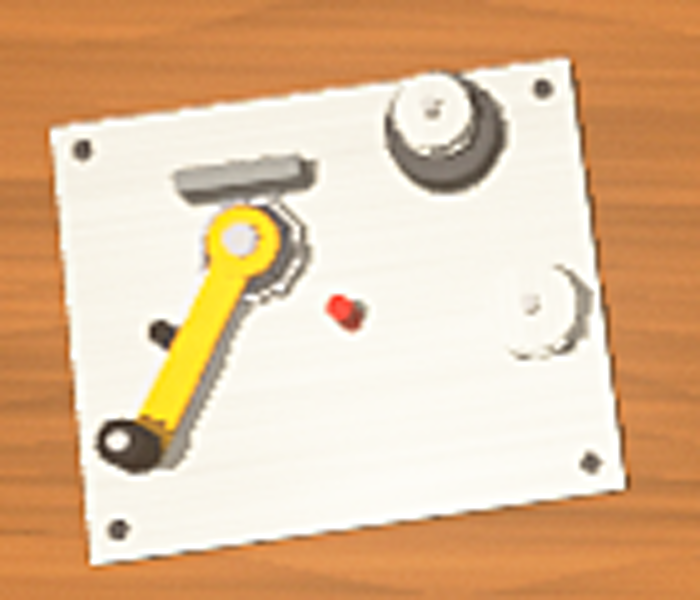

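View pics/s2.png

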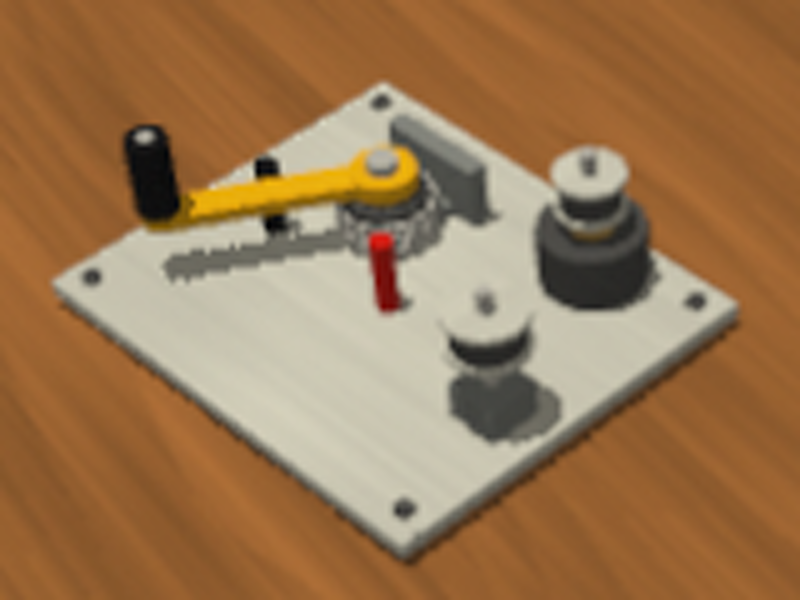

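```bash
python3 - <<'E'
from h import *
c=cams.capture("top")
print("cup",atz(c,370,247.5,.064).round(4))
rp=atz(c,143.6,248,.098);pv=atz(c,167.6,207.6,.062);print("roller",rp.round(4),"piv",pv.round(4),np.linalg.norm((rp-pv)[:2]))
print(cams.capture("wrist")["T_tool_cam"].round(3))
for xy in [(.456,-.222),(.55,-.1),(.6,-.08),(.5,-.05)]:
  for p in (15,20,25,30,60,90,110,115,120,125):
    az=np.arctan2(xy[1],xy[0]);
    rv=tool(az,np.radians(p)); d=R.from_rotvec(rv).apply([1,0,0])
    t=np.array([xy[0],xy[1],.035])+.019*d
    q=inverse_kinematics(t,rv); print(xy,p,None if q is None else np.round(q,2))
E
```

```text
cup [ 0.4575 -0.2252  0.064 ]
roller [0.4397 0.2995 0.098 ] piv [0.5415 0.2587 0.062 ] 0.10965214875573351
[[-0.002 -0.295  0.955 -0.182]
 [ 1.    -0.001  0.002 -0.001]
 [ 0.     0.955  0.295 -0.077]
 [ 0.     0.     0.     1.   ]]
(0.456, -0.222) 15 None
(0.456, -0.222) 20 None
(0.456, -0.222) 25 None
(0.456, -0.222) 30 None
(0.456, -0.222) 60 [-0.53 -0.11  2.5   0.17  0.23 -1.8 ]
(0.456, -0.222) 90 [-0.5   0.15  2.12 -0.    0.87 -1.62]
(0.456, -0.222) 110 [-0.49  0.38  1.87 -0.01  1.24 -1.6 ]
(0.456, -0.222) 115 [-0.49  0.44  1.81 -0.02  1.33 -1.6 ]
(0.456, -0.222) 120 [-0.49  0.5   1.75 -0.02  1.42 -1.6 ]
(0.456, -0.222) 125 [-0.49  0.56  1.69 -0.02  1.5  -1.6 ]
(0.55, -0.1) 15 None
(0.55, -0.1) 20 None
(0.55, -0.1) 25 None
(0.55, -0.1) 30 None
(0.55, -0.1) 60 [-0.25 -0.    2.4   0.15  0.22 -1.77]
(0.55, -0.1) 90 [-0.22  0.23  2.02 -0.    0.89 -1.62]
(0.55, -0.1) 110 [-0.22  0.46  1.75 -0.01  1.28 -1.6 ]
(0.55, -0.1) 115 [-0.21  0.52  1.68 -0.02  1.37 -1.6 ]
(0.55, -0.1) 120 [-0.21  0.58  1.62 -0.02  1.46 -1.6 ]
(0.55, -0.1) 125 [-0.21  0.64  1.56 -0.02  1.55 -1.6 ]
(0.6, -0.08) 15 None
(0.6, -0.08) 20 None
(0.6, -0.08) 25 None
(0.6, -0.08) 30 None
(0.6, -0.08) 60 [-0.19  0.08  2.31  0.13  0.22 -1.75]
(0.6, -0.08) 90 [-0.17  0.31  1.92 -0.    0.91 -1.61]
(0.6, -0.08) 110 [-0.17  0.53  1.64 -0.01  1.32 -1.6 ]
(0.6, -0.08) 115 [-0.17  0.59  1.57 -0.01  1.42 -1.6 ]
(0.6, -0.08) 120 [-0.16  0.66  1.5  -0.02  1.51 -1.6 ]
(0.6, -0.08) 125 [-0.16  0.72  1.43 -0.02  1.6  -1.6 ]
(0.5, -0.05) 15 None
(0.5, -0.05) 20 None
(0.5, -0.05) 25 None
(0.5, -0.05) 30 None
(0.5, -0.05) 60 [-0.18 -0.12  2.51  0.17  0.23 -1.8 ]
(0.5, -0.05) 90 [-0.15  0.14  2.13 -0.    0.87 -1.62]
(0.5, -0.05) 110 [-0.14  0.37  1.88 -0.01  1.24 -1.6 ]
(0.5, -0.05) 115 [-0.14  0.43  1.82 -0.02  1.33 -1.6 ]
(0.5, -0.05) 120 [-0.14  0.49  1.76 -0.02  1.41 -1.6 ]
(0.5, -0.05) 125 [-0.13  0.55  1.7  -0.02  1.5  -1.6 ]
```

```bash
python3 - <<'E'
from h import *
P=(.50,-.07);az=np.arctan2(P[1],P[0])
for p in range(50,161,10):
    rv=tool(az,np.radians(p)); d=R.from_rotvec(rv).apply([1,0,0])
    for h in(.035,.15):
        q=inverse_kinematics(np.array([P[0],P[1],h])+.019*d,rv);print(p,h,None if q is None else np.round(q,2))
manip.move_pose([.4575,-.225,.21],tool(np.arctan2(-.225,.4575),np.pi/2))
c,st=snap("wrist","w1");print(st["clock"],st["tool_pos"],st["joint_pos"].round(2))
np.savez("w1.npz",z=c["z_map"],im=c["image"])
E
```

```text
50 0.035 None
50 0.15 [-0.23 -0.42  2.54  0.18  0.33 -1.81]
60 0.035 [-0.22 -0.12  2.51  0.17  0.23 -1.8 ]
60 0.15 [-0.22 -0.34  2.41  0.07  0.54 -1.7 ]
70 0.035 [-0.2  -0.05  2.39  0.05  0.46 -1.68]
70 0.15 [-0.2  -0.24  2.29  0.03  0.74 -1.66]
80 0.035 [-0.2   0.04  2.26  0.02  0.67 -1.64]
80 0.15 [-0.2  -0.12  2.16  0.01  0.93 -1.63]
90 0.035 [-0.19  0.14  2.13 -0.    0.87 -1.62]
90 0.15 [-0.19 -0.    2.04 -0.    1.1  -1.62]
100 0.035 [-0.18  0.26  2.   -0.01  1.06 -1.61]
100 0.15 [-0.18  0.12  1.92 -0.01  1.28 -1.61]
110 0.035 [-0.18  0.37  1.88 -0.01  1.24 -1.6 ]
110 0.15 [-0.18  0.25  1.8  -0.01  1.44 -1.61]
120 0.035 [-0.18  0.5   1.75 -0.02  1.41 -1.6 ]
120 0.15 [-0.18  0.37  1.69 -0.02  1.6  -1.6 ]
130 0.035 [-0.17  0.62  1.64 -0.02  1.58 -1.6 ]
130 0.15 [-0.17  0.49  1.59 -0.02  1.76 -1.6 ]
140 0.035 [-0.17  0.74  1.53 -0.02  1.75 -1.6 ]
140 0.15 [-0.17  0.61  1.5  -0.03  1.9  -1.6 ]
150 0.035 [-0.17  0.86  1.43 -0.03  1.9  -1.6 ]
150 0.15 [-0.17  0.72  1.42 -0.03  2.05 -1.6 ]
160 0.035 [-0.17  0.97  1.34 -0.03  2.05 -1.6 ]
160 0.15 [-0.17  0.83  1.35 -0.03  2.18 -1.6 ]
3.375 [ 0.45785567 -0.22446061  0.20999156] [-0.5  -0.06  1.94  0.    1.26 -1.62]
```

View pics/w1.png

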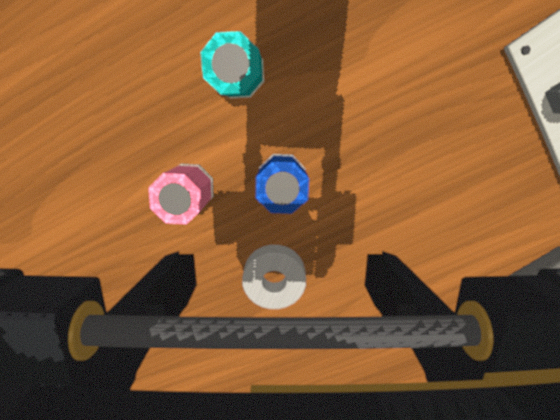

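```bash
python3 - <<'E'
from h import *
im=np.load("w1.npz")["im"][140:230,235:330];cv2.imwrite("pics/w1c.png",cv2.resize(im,None,fx=6,fy=6,interpolation=cv2.INTER_CUBIC))
E
```

```text
(no output)
```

View pics/w1c.png

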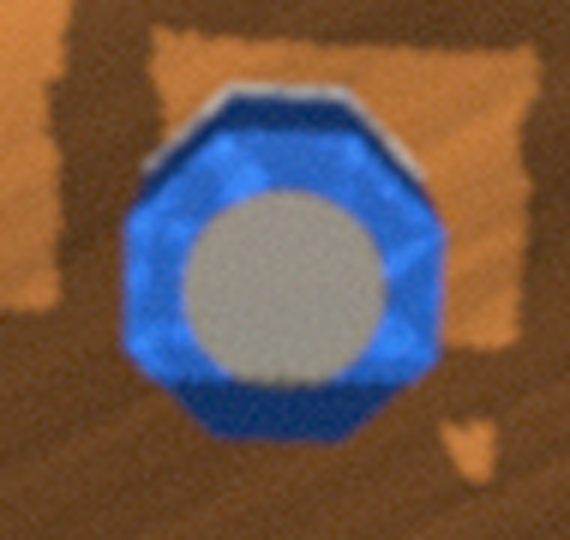

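```bash
python3 - <<'E'
from h import *
st=manip.state();c=cams.capture("wrist")
V=[(125,215),(125,350),(210,438),(340,438),(440,355),(443,235),(355,130),(225,130)]
P=np.array([atz(c,235+x/6-.4,140+y/6-.4,.064,st) for x,y in V])[:,:2]
m=P.mean(0);print(m,np.linalg.norm(P-m,axis=1))
for i in range(8):
    e=P[(i+4)%8]+P[(i+5)%8]-P[i]-P[(i+1)%8];print(np.degrees(np.arctan2(e[1],e[0]))%45,np.linalg.norm(e)/2)
print((-26.2)%45, np.degrees(np.arctan2(-.225,.4575)))
print(dep(c,282,187,st))
E
```

```text
[ 0.456513   -0.22250553] [0.03074667 0.03046819 0.03080233 0.02972554 0.03077032 0.02981794
 0.0307808  0.02989232]
16.561765364906243 0.05630080025486901
16.95360671414737 0.05628000264881289
16.22006776770081 0.05603014893043547
17.080135853271827 0.05586585180615615
16.56176536490625 0.05630080025486899
16.953606714147313 0.05628000264881288
16.22006776770077 0.05603014893043542
17.080135853271845 0.05586585180615615
18.8 -26.188110697480855
[ 0.4557337  -0.22183357  0.06514702]
```

```bash
cat >> h.py <<'E'
P2=np.array([.50,-.07]);AZ2=np.arctan2(P2[1],P2[0])
def gp(xy,z,az,pitchdeg):
    rv=tool(az,np.radians(pitchdeg));d=R.from_rotvec(rv).apply([1,0,0])
    return np.array([xy[0],xy[1],z])+.019*d, rv
E
python3 - <<'E'
from h import *
az=np.radians(-28.3);C=(.4565,-.2227)
t,rv=gp(C,.19,az,90);manip.move_pose(t,rv)
t,rv=gp(C,.045,az,90);manip.move_linear(t,rate=.12)
s=manip.state();print(s["contact_force"].round(1))
manip.set_gripper(.04,15)
s=manip.state();print(s["gripper_width"],s["contact_force"].round(1))
t,rv=gp(C,.17,az,90);manip.move_linear(t,rate=.2)
t,rv=gp(P2,.17,AZ2,90);manip.move_linear(t,rate=.15,rot=rv)
s=manip.state();print(s["gripper_width"],s["contact_force"].round(1),s["clock"])
t,rv=gp(P2,.046,AZ2,90);manip.move_linear(t,rate=.12)
s=manip.state();print(s["gripper_width"],s["contact_force"].round(1),s["tool_pos"],s["clock"])
manip.set_gripper(.088)
t,rv=gp(P2,.2,AZ2,90);manip.move_linear(t,rate=.25)
c,st=snap("top","t3");snap("wrist","w3");print(st["clock"])
E
```

```text
[ 0.5 -0.6  0.8]
0.05482915113850311 [0.  0.7 1.2]
0.054775366176780124 [ 0.7 -0.6 -1.1] 7.7
0.05515935597570323 [ 0.4  0.8 -0.4] [ 0.50055948 -0.07016602  0.02735932] 8.8833
10.2917
```

View pics/w3.png

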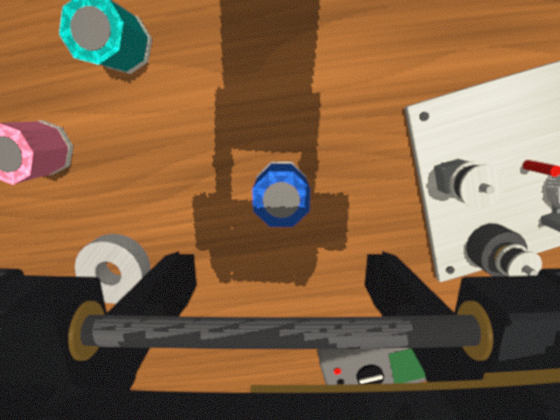

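```bash
python3 - <<'E'
from h import *
st=manip.state();c=cams.capture("wrist")
C=dep(c,281,195,st);print(C)
C=P2+[.0006,0]
def back(t,rv,d): return t-d*R.from_rotvec(rv).apply([1,0,0])
t,rv=gp(C,.041,AZ2,150)
manip.move_pose(back(t,rv,.12),rv)
print(manip.state()["clock"])
manip.move_linear(t,rate=.12)
s=manip.state();print(s["contact_force"].round(1),s["clock"])
manip.set_gripper(.04,20)
s=manip.state();print(s["gripper_width"],s["contact_force"].round(1))
snap("side","s4")
E
```

```text
[ 0.49514936 -0.0688113   0.06620588]
11.5667
[-0.3  0.3  0.1] 12.7167
0.05260254192761082 [ 0.   1.  -0.4]
```

View pics/s4.png

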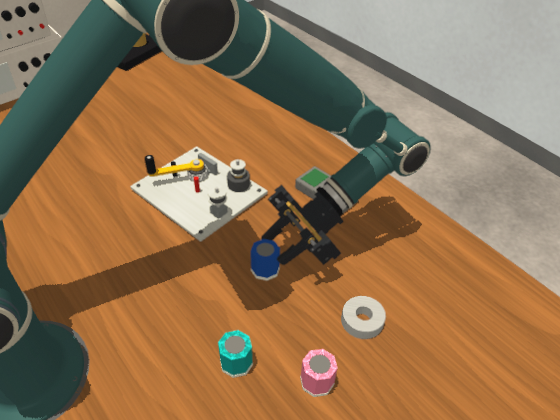

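```bash
python3 - <<'E'
from h import *
C=P2+[.0006,0]
t,rv=gp(C,.10,AZ2,150);manip.move_linear(t,rate=.12)
s=manip.state();print(s["gripper_width"],s["contact_force"].round(1))
t,rv=gp(C,.10,AZ2,60);manip.move_linear(t,rate=.06,rot=rv)
s=manip.state();print(s["gripper_width"],s["clock"])
c,st=snap("side","s5",(180,150,380,300),4);snap("wrist","w5")
E
```

```text
0.05246518238419928 [-0.1 -0.3 -1. ]
0.05247709125992195 15.7917
```

View pics/s5.png

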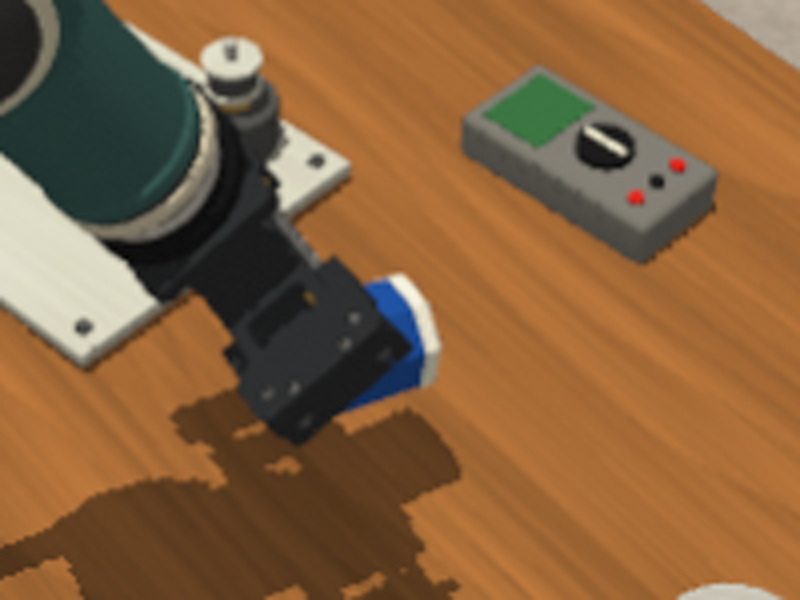

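View pics/w5.png

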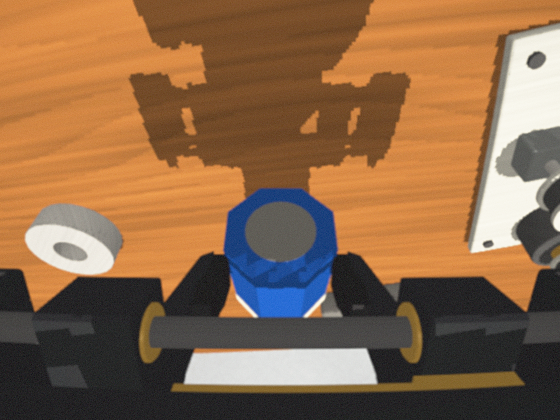

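```bash
python3 - <<'E'
from h import *
C=P2+[.0006,0]
t,rv=gp(C,.045,AZ2,60);manip.move_linear(t,rate=.1)
f0=manip.state()["contact_force"][2]
z=.037
while z>.0265:
    t,rv=gp(C,z,AZ2,60);manip.move_linear(t,rate=.04)
    s=manip.state();print(round(z,4),s["contact_force"].round(1),s["clock"])
    if s["contact_force"][2]-f0>3: break
    z-=.0015
manip.set_gripper(.088)
d=R.from_rotvec(rv).apply([1,0,0])
manip.move_linear(t-.14*d,rate=.2)
t2,rv2=gp(C,.19,AZ2,90)
manip.move_linear(t2,rate=.15,rot=rv2)
c,st=snap("wrist","w6",(200,120,360,260),5);print(st["clock"])
np.savez("w6.npz",z=c["z_map"])
E
```

```text
0.037 [ 0.  -0.5 -0.2] 16.9417
0.0355 [ 0.5  0.2 -0.8] 17.1917
0.034 [ 0.3 -0.5 -0.8] 17.4417
0.0325 [ 0.2  0.7 -0.7] 17.6917
0.031 [ 0.5  0.2 -0.6] 17.9417
0.0295 [ 0.2 -0.5 -0.5] 18.1917
0.028 [-0.  -0.2 -0.6] 18.4417
20.6417
```

View pics/w6.png

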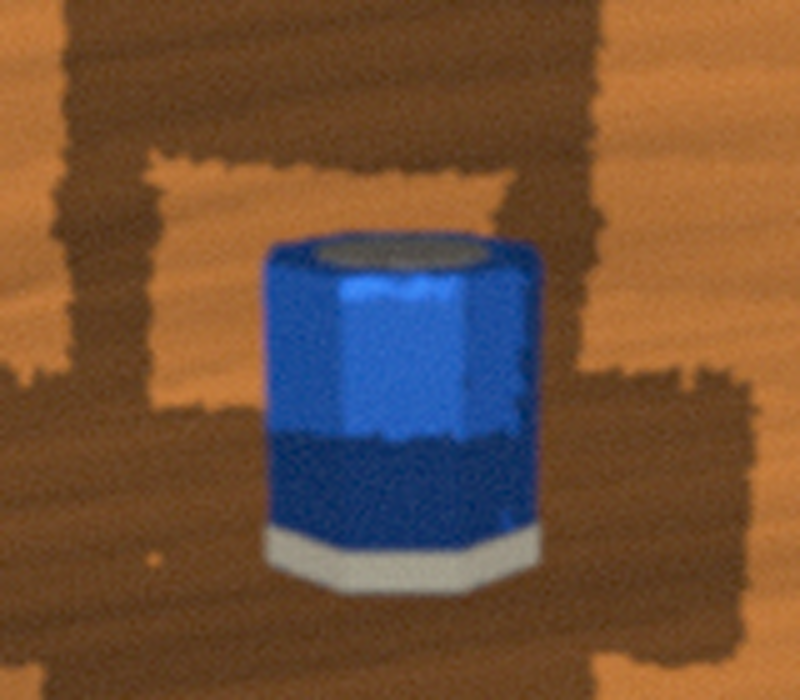

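```bash
python3 - <<'E'
from h import *
st=manip.state();c=cams.capture("wrist")
a=atz(c,200+400/5-.4,120+277/5-.4,.056,st);b=atz(c,200+405/5-.4,120+592/5-.4,.056,st)
print(a,b,np.linalg.norm(b-a),np.degrees(np.arctan2(*(b-a)[1::-1])),np.degrees(AZ2), dep(c,280,200,st))
az=AZ2;f=np.array([np.cos(az),np.sin(az)])
G=b[:2]-.024*f; print(G)   # 40 mm from base
np.save("G.npy",G)
def back(t,rv,d): return t-d*R.from_rotvec(rv).apply([1,0,0])
t,rv=gp(G,.029,AZ2,150)
manip.move_pose(back(t,rv,.12),rv)
manip.move_linear(t,rate=.12)
s=manip.state();print(s["contact_force"].round(1),s["clock"])
manip.set_gripper(.04,20)
s=manip.state();print(s["gripper_width"],s["contact_force"].round(1))
t,rv=gp(G,.11,AZ2,150);manip.move_linear(t,rate=.12)
t,rv=gp(G,.11,AZ2,60);manip.move_linear(t,rate=.06,rot=rv)
s=manip.state();print(s["gripper_width"],s["clock"])
c,st=snap("side","s7",(180,150,380,300),4);snap("wrist","w7")
E
```

```text
[ 0.47567161 -0.06722518  0.056     ] [ 0.53909892 -0.07512434  0.056     ] 0.06391729297753046 -7.098991479154555 -7.96961039432136 [ 0.49997562 -0.07024923  0.05585988]
[ 0.51533072 -0.07179679]
[ 0.1  0.7 -0.5] 23.05
0.05547680436577527 [ 0.2 -0.3 -0.3]
0.055569079769864395 26.2083
```

View pics/s7.png

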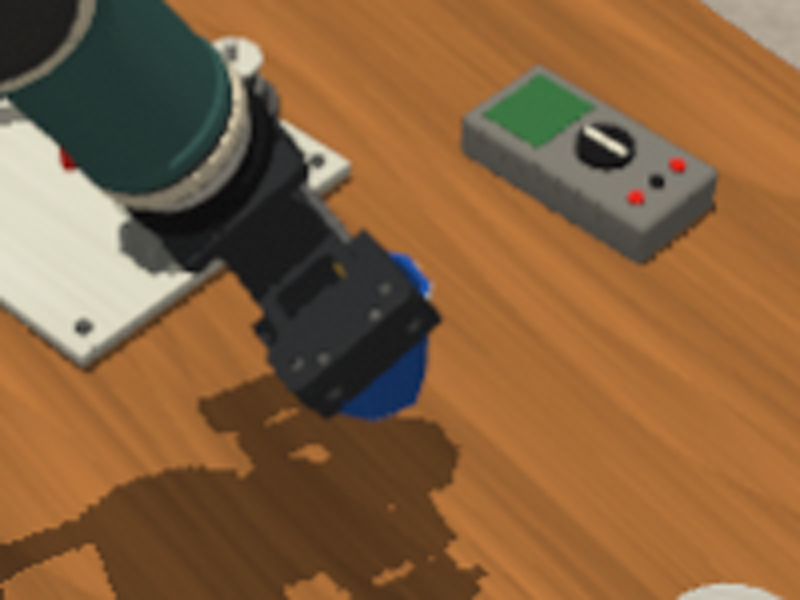

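View pics/w7.png

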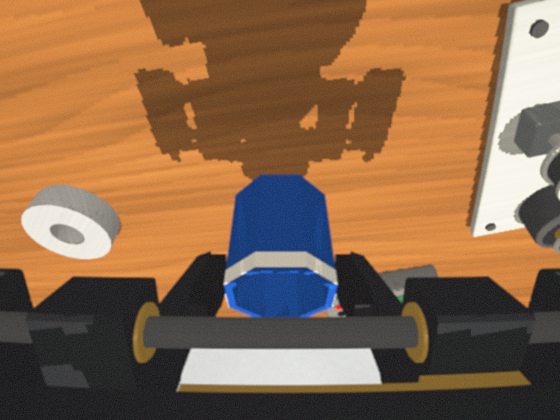

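```bash
python3 - <<'E'
from h import *
G=np.load("G.npy")
t,rv=gp(G,.05,AZ2,60);manip.move_linear(t,rate=.1)
f0=manip.state()["contact_force"][2]
z=.046
while z>.037:
    t,rv=gp(G,z,AZ2,60);manip.move_linear(t,rate=.04)
    s=manip.state();print(round(z,4),s["contact_force"].round(1),s["clock"])
    if s["contact_force"][2]-f0>3: break
    z-=.0015
manip.set_gripper(.088)
d=R.from_rotvec(rv).apply([1,0,0])
manip.move_linear(t-.14*d,rate=.2)
t2,rv2=gp(G,.24,AZ2,90)
manip.move_linear(t2,rate=.15,rot=rv2)
c,st=snap("wrist","w8");snap("side","s8",(180,150,380,300),4);print(st["clock"])
E
```

```text
0.046 [-0.6  0.1 -1. ] 27.3083
0.0445 [ 1.4  0.3 -0.8] 27.5583
0.043 [ 0.8  0.1 -0.3] 27.8083
0.0415 [ 0.5  0.6 -0.2] 28.0583
0.04 [-0.7 -0.2 -0.6] 28.3083
0.0385 [-0.2  0.  -0.6] 28.5583
30.8583
```

View pics/w8.png

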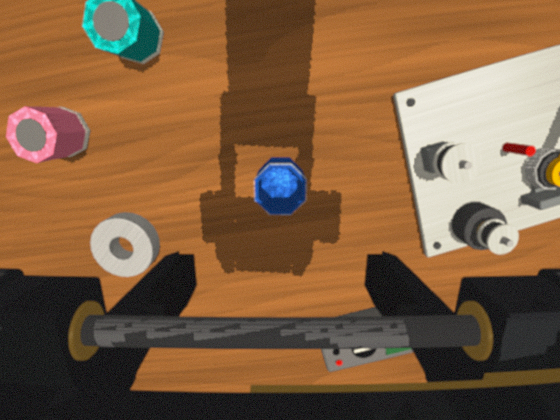

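View pics/s8.png

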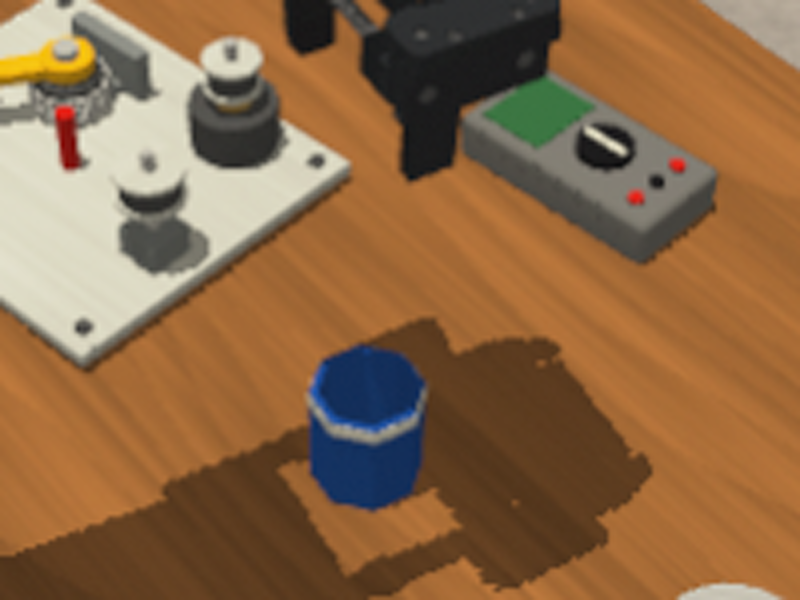

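```bash
python3 - <<'E'
from h import *
from scipy.optimize import least_squares
c=cams.capture("top")
obs=[((167.6,207.6),.062,(55,0)),((206.4,181.6),.094,(100,-100)),((226.2,220.6),.094,(0,-135)),((143.6,248),.098,(55-110*np.cos(.55),110*np.sin(.55)))]
W=np.array([atz(c,u-.1,v-.1,z)[:2] for (u,v),z,_ in obs]);L=np.array([o[2] for o in obs])/1e3
fn=lambda p:(np.c_[np.cos(p[2])*L[:,0]-np.sin(p[2])*L[:,1]+p[0],np.sin(p[2])*L[:,0]+np.cos(p[2])*L[:,1]+p[1]]-W).ravel()
r=least_squares(fn,[.5,.25,.15]);print(r.x,np.degrees(r.x[2]),(r.fun*1e3).round(1));print(W.round(4))
np.save("rig.npy",r.x)
piv=fn(r.x).reshape(-1,2)[0]+W[0]
print(piv)
for w in (0,.3,.6,.9,1.1):
    th=r.x[2]+np.pi-.55+w;xy=piv+.11*np.array([np.cos(th),np.sin(th)])
    for roll in(0,np.pi):
        rv=tool(th-np.pi,np.pi/2,roll)
        for z in(.063,.2):
            q=inverse_kinematics([*xy,z],rv);print(w,roll,z,xy.round(3),None if q is None else q.round(2))
E
```

```text
[0.48706673 0.249071   0.15603528] 8.940163057413852 [-0.3 -1.3  1.   0.4 -0.6  0.8 -0.1  0.1]
[[0.5417 0.2589]
 [0.6004 0.1654]
 [0.5086 0.1149]
 [0.4399 0.2997]]
[0.54139855 0.25761816]
0 0 0.063 [0.44 0.3 ] [ 0.55  0.13  2.04 -0.    0.97 -0.63]
0 0 0.2 [0.44 0.3 ] [ 0.55 -0.01  1.91 -0.    1.24 -0.63]
0 3.141592653589793 0.063 [0.44 0.3 ] [ 0.55  0.13  2.04 -0.    0.97  2.52]
0 3.141592653589793 0.2 [0.44 0.3 ] [ 0.55 -0.01  1.91 -0.    1.24  2.52]
0.3 0 0.063 [0.432 0.268] [ 0.51  0.08  2.09 -0.    0.97 -0.97]
0.3 0 0.2 [0.432 0.268] [ 0.51 -0.05  1.96 -0.    1.24 -0.97]
0.3 3.141592653589793 0.063 [0.432 0.268] [ 0.51  0.08  2.09 -0.    0.97  2.17]
0.3 3.141592653589793 0.2 [0.432 0.268] [ 0.51 -0.05  1.96 -0.    1.24  2.17]
0.6 0 0.063 [0.434 0.235] [ 0.45  0.05  2.12 -0.    0.97 -1.33]
0.6 0 0.2 [0.434 0.235] [ 0.45 -0.08  1.98 -0.    1.24 -1.33]
0.6 3.141592653589793 0.063 [0.434 0.235] [ 0.45  0.05  2.12 -0.    0.97  1.81]
0.6 3.141592653589793 0.2 [0.434 0.235] [ 0.45 -0.08  1.98 -0.    1.24  1.81]
0.9 0 0.063 [0.445 0.204] [ 0.38  0.05  2.13 -0.    0.97 -1.7 ]
0.9 0 0.2 [0.445 0.204] [ 0.38 -0.09  1.99  0.    1.24 -1.7 ]
0.9 3.141592653589793 0.063 [0.445 0.204] [0.38 0.05 2.13 0.   0.97 1.44]
0.9 3.141592653589793 0.2 [0.445 0.204] [ 0.38 -0.09  1.99  0.    1.24  1.44]
1.1 0 0.063 [0.458 0.186] [ 0.34  0.06  2.12 -0.    0.97 -1.94]
1.1 0 0.2 [0.458 0.186] [ 0.34 -0.08  1.98 -0.    1.24 -1.94]
1.1 3.141592653589793 0.063 [0.458 0.186] [0.34 0.06 2.12 0.   0.97 1.2 ]
1.1 3.141592653589793 0.2 [0.458 0.186] [ 0.34 -0.08  1.98  0.    1.24  1.2 ]
```

```bash
cat >> h.py <<'E'
PSI=.15603528;PIV=np.array([.5414,.2578])
def rp(w,z,dr=0.):
    th=PSI+np.pi-.55+w
    return np.array([*(PIV+(.11+dr)*np.array([np.cos(th),np.sin(th)])),z]),tool(th-np.pi,np.pi/2)
E
python3 - <<'E'
from h import *
t,rv=rp(0,.2);manip.move_pose(t,rv);manip.set_gripper(.06)
c,st=snap("wrist","w9");print(st["clock"],project(c,[*t[:2],.098],st),project(c,[*PIV,.062],st))
cv2.imwrite("pics/w9c.png",cv2.resize(c["image"][110:310,200:400],None,fx=3,fy=3))
E
```

```text
33.0083 [280.83060969 200.28124721] [280.68704021 284.55523152]
```

View pics/w9.png

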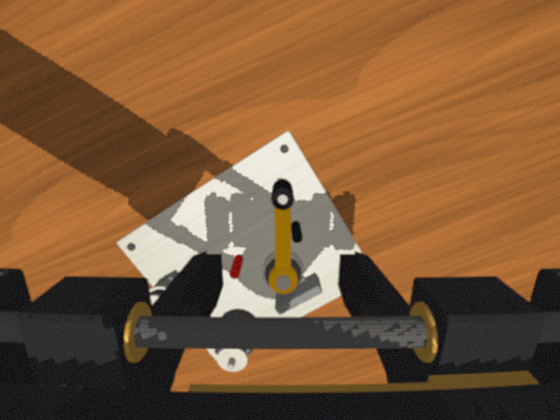

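View pics/w9c.png

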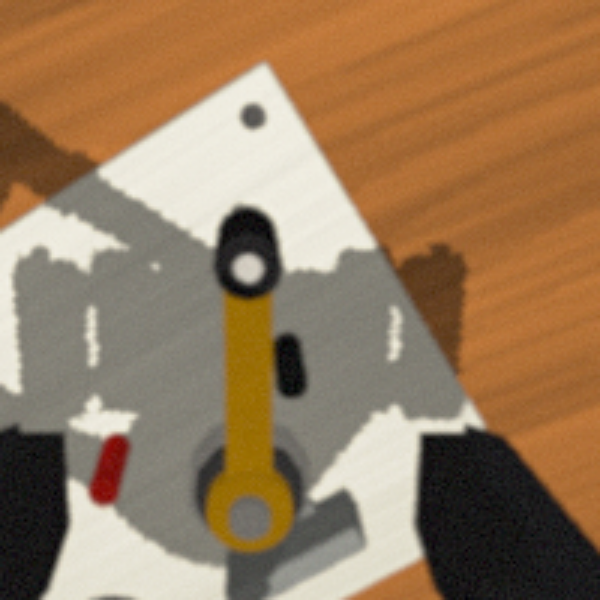

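```bash
python3 - <<'E'
from h import *
t,rv=rp(0,.064);manip.move_linear(t,rate=.12)
print(manip.state()["contact_force"].round(1))
manip.set_gripper(.01,20)
s=manip.state();print(s["gripper_width"],s["contact_force"].round(1),s["clock"])
for w in np.arange(.15,1.06,.15):
    t,rv=rp(w,.064);manip.move_linear(t,rate=.06,rot=rv)
    s=manip.state();f=s["contact_force"];th=PSI+np.pi-.55+w;er=np.array([np.cos(th),np.sin(th)]);et=np.array([-er[1],er[0]])
    print(round(w,2),"Frad",round(f[:2]@er,1),"Ftan",round(f[:2]@et,1),"Fz",round(f[2],1),s["gripper_width"].round(4),s["clock"])
c,st=snap("wrist","w10");snap("top","t10",(120,160,260,280),5)
E
```

```text
[-1.4 -0.   0. ]
0.010509618866783508 [ 0.3  0.7 -0.6] 35.2Traceback (most recent call last):
  File "<stdin>", line 9, in <module>
AttributeError: 'float' object has no attribute 'round'
```

```bash
python3 - <<'E'
from h import *
s=manip.state();print(s["gripper_width"],s["contact_force"],s["tool_pos"],rp(.15,.064)[0],s["clock"])
c,st=snap("wrist","w10");snap("top","t10",(120,160,260,280),5);snap("side","s10",(120,130,280,250),5)
E
```

```text
0.009905833626951823 [0.41377852 0.03025041 0.10219552] [0.43474835 0.28442849 0.06403871] [0.43465733 0.2843707  0.064     ] 35.625
```

View pics/w10.png

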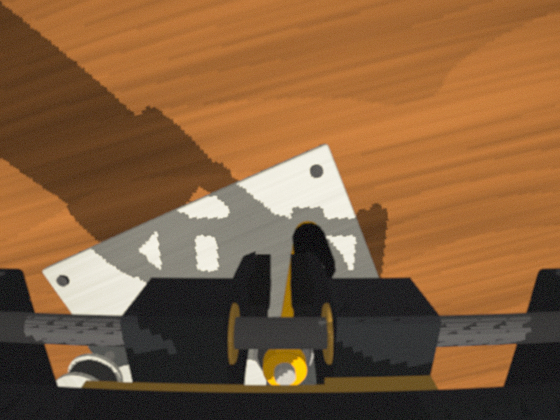

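View pics/s10.png

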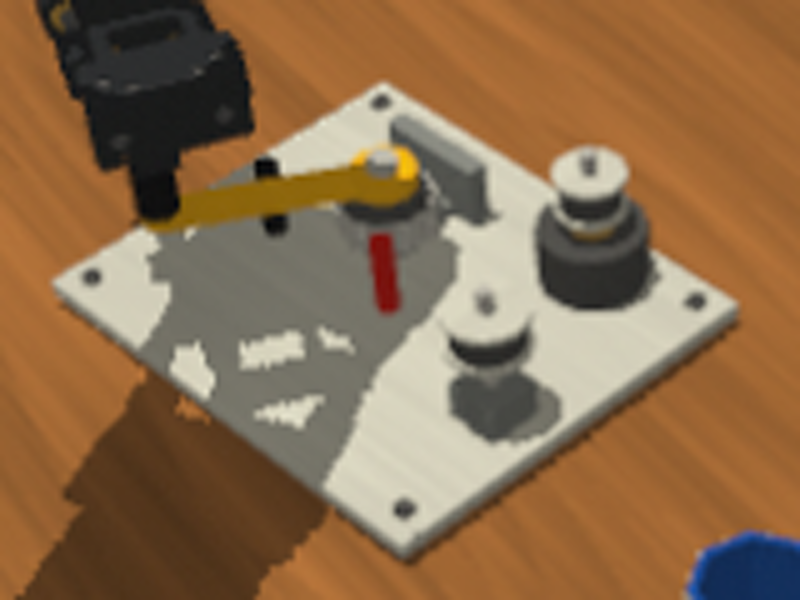

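View pics/t10.png

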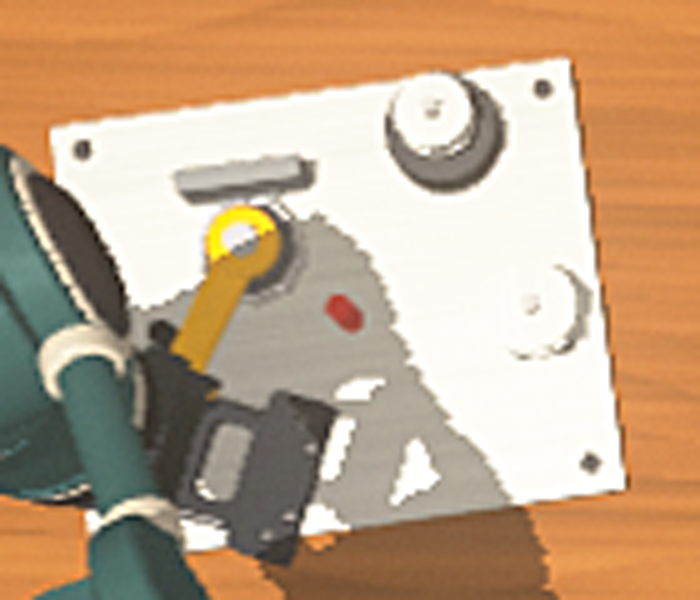

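```bash
python3 - <<'E'
from h import *
st=manip.state();c=cams.capture("wrist")
for w in(0,.05,.1,.15): print(w,project(c,rp(w,.098)[0],st),project(c,rp(w,.054)[0],st))
print("tcp",project(c,st["tool_pos"],st))
im=c["image"][200:390,220:380];cv2.imwrite("pics/w11.png",cv2.resize(im,None,fx=4,fy=4,interpolation=cv2.INTER_CUBIC))
print(dep(c,310,235,st),dep(c,290,280,st))
E
```

```text
0 [312.06108217 270.14365823] [305.50087999 238.54815459]
0.05 [301.70415931 269.01026045] [297.22225844 237.59747558]
0.1 [291.25224554 268.33495608] [288.87672645 237.03044321]
0.15 [280.75194934 268.12219572] [280.49729171 236.85020842]
tcp [281.18309264 243.12930776]
[0.42901752 0.30331773 0.07635106] [0.46702751 0.28301597 0.05431092]
```

View pics/w11.png

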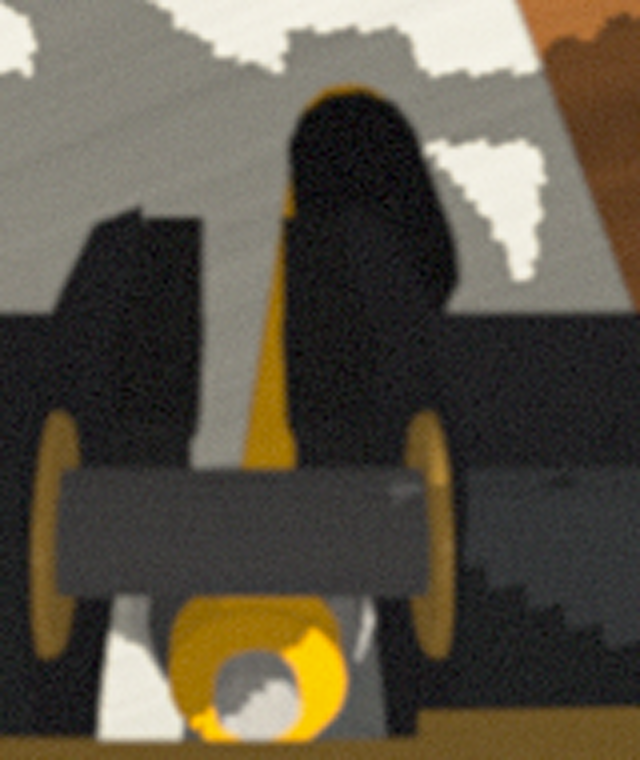

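```bash
python3 - <<'E'
from h import *
st=manip.state();c=cams.capture("wrist");Rm=R.from_rotvec(st["tcp_rot"])
for u in (258,300,310,320):
  for v in range(222,330,6):
    P=dep(c,u,v,st);q=Rm.inv().apply(P-st["tool_pos"]);print(u,v,"tool",(q*1e3).round(0),"z",round(P[2]*1e3))
E
```

```text
258 222 tool [ 49. -18.   3.] z 15
258 228 tool [ 48. -18.   7.] z 16
258 234 tool [ 48. -18.  13.] z 16
258 240 tool [ 48. -18.  17.] z 16
258 246 tool [ 48. -18.  23.] z 16
258 252 tool [ 49. -18.  28.] z 15
258 258 tool [-41. -12. -10.] z 105
258 264 tool [-48. -11. -10.] z 112
258 270 tool [-53. -11.  -9.] z 117
258 276 tool [-60. -10. -10.] z 124
258 282 tool [-64. -10.  -9.] z 128
258 288 tool [-69. -10.  -9.] z 133
258 294 tool [-74. -10.  -9.] z 138
258 300 tool [-78.  -9.  -9.] z 142
258 306 tool [-81.  -9.  -9.] z 145
258 312 tool [-82.  -9.  -7.] z 146
258 318 tool [-114.   -6.  -27.] z 178
258 324 tool [-116.   -6.  -27.] z 180
300 222 tool [48. 15.  2.] z 17
300 228 tool [ 3. 12. -9.] z 61
300 234 tool [-6. 11. -9.] z 70
300 240 tool [-14.  11.  -8.] z 78
300 246 tool [-23.  10.  -8.] z 87
300 252 tool [-29.  10.  -7.] z 93
300 258 tool [-41.   9.  -9.] z 105
300 264 tool [-48.   9. -10.] z 112
300 270 tool [-54.   8.  -9.] z 118
300 276 tool [-60.   8. -10.] z 124
300 282 tool [-64.   8.  -9.] z 128
300 288 tool [-69.   7.  -9.] z 133
300 294 tool [-74.   7.  -9.] z 138
[... 769 characters left out ...]
114.    7.  -28.] z 178
310 324 tool [-116.    7.  -27.] z 180
320 222 tool [48. 30.  3.] z 16
320 228 tool [ 4. 24. -9.] z 60
320 234 tool [-8. 23. -9.] z 72
320 240 tool [-20.  22. -10.] z 84
320 246 tool [-29.  20. -10.] z 93
320 252 tool [-33.  20.  -9.] z 97
320 258 tool [-35.  20.  -6.] z 99
320 264 tool [-51.  18. -11.] z 115
320 270 tool [-57.  17. -11.] z 121
320 276 tool [-62.  16. -11.] z 126
320 282 tool [-67.  16. -11.] z 131
320 288 tool [-71.  15. -11.] z 135
320 294 tool [-76.  15. -11.] z 140
320 300 tool [-80.  14. -11.] z 144
320 306 tool [-85.  14. -11.] z 149
320 312 tool [-88.  13. -11.] z 153
320 318 tool [-114.    9.  -27.] z 178
320 324 tool [-116.    9.  -27.] z 180
```

```bash
python3 - <<'E'
from h import *
t,rv=rp(.15,.12);manip.move_linear(t,rate=.2)
manip.set_gripper(.06)
t,rv=rp(0,.12);manip.move_linear(t,rate=.1,rot=rv)
for z in (.07,.05,.038,.028):
    t,rv=rp(0,z);manip.move_linear(t,rate=.1)
    s=manip.state();print(z,s["contact_force"].round(1))
    if abs(s["contact_force"]).max()>4: break
manip.set_gripper(.01,20)
s=manip.state();print(s["gripper_width"],s["contact_force"].round(1),s["clock"])
snap("wrist","w12")
E
```

```text
0.07 [-1.  -0.5  0.6]
0.05 [ 0.7 -0.2  0.1]
0.038 [ 0.5 -0.4  0.3]
0.028 [-0.6  0.   0.2]
0.021343674741961697 [ 0.7  2.6 -1.2] 39.6667
```

View pics/w12.png

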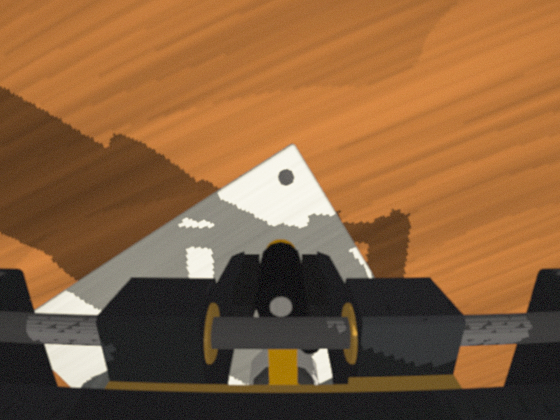

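The roller, its top at (281, 307), is now between the pads at a 21 mm opening. The fingertips really end about 38 mm behind the reported TCP. Next I wind the arm.

```bash
python3 - <<'E'
from h import *
for w in [.15,.3,.45,.6,.75,.9,1.0,1.06]:
    t,rv=rp(w,.028);manip.move_linear(t,rate=.06,rot=rv)
    s=manip.state();f=s["contact_force"];th=PSI+np.pi-.55+w;er=np.array([np.cos(th),np.sin(th)]);et=np.array([-er[1],er[0]])
    print(round(w,2),"Frad",round(f[:2]@er,1),"Ftan",round(f[:2]@et,1),"Fz",round(f[2],1),round(s["gripper_width"],4),s["clock"])
    if abs(s["contact_force"]).max()>20: break
snap("wrist","w13");snap("side","s13",(120,130,280,250),5)
E
```

```text
0.15 Frad -2.0 Ftan -3.9 Fz -1.5 0.0215 40.1417
0.3 Frad -2.8 Ftan -3.6 Fz -3.0 0.0214 40.5667
0.45 Frad -3.7 Ftan -4.4 Fz -3.4 0.021 40.9917
0.6 Frad -5.6 Ftan -6.0 Fz -4.4 0.0212 41.4167
0.75 Frad -8.1 Ftan -6.6 Fz -5.2 0.0213 41.8417
0.9 Frad -8.4 Ftan -8.1 Fz -6.5 0.0216 42.2667
1.0 Frad -9.6 Ftan -7.7 Fz -6.6 0.0214 42.6
1.06 Frad -10.7 Ftan -7.1 Fz -4.7 0.0213 42.8583
```

View pics/w13.png

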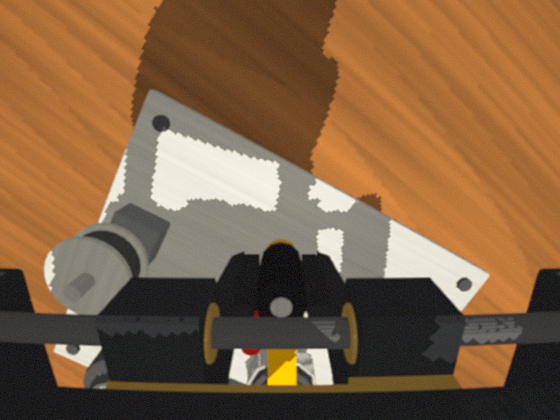

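View pics/s13.png

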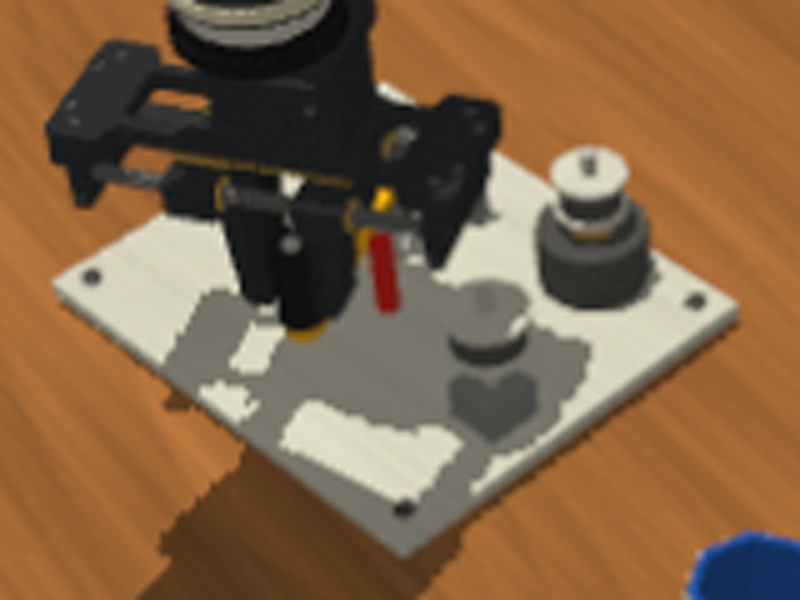

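```bash
python3 - <<'E'
from h import *
for w in [1.08,1.10,1.115,1.13,1.145,1.16]:
    t,rv=rp(w,.028,-.001);manip.move_linear(t,rate=.03,rot=rv);manip.dwell(.15)
    s=manip.state();f=s["contact_force"];th=PSI+np.pi-.55+w;er=np.array([np.cos(th),np.sin(th)]);et=np.array([-er[1],er[0]])
    ft=f[:2]@et
    print(round(w,3),"Frad",round(f[:2]@er,1),"Ftan",round(ft,1),"Fz",round(f[2],1),round(s["gripper_width"],4),s["tool_pos"].round(4),t.round(4),s["clock"])
    if ft<-15: break
manip.dwell(.4)
c,st=snap("wrist","w14",(180,200,400,400),4);snap("top","t14")
E
```

```text
1.08 Frad -8.3 Ftan -7.6 Fz -3.0 0.0213 [0.4575 0.1913 0.0283] [0.4571 0.1888 0.028 ] 43.3583
1.1 Frad -8.3 Ftan -8.4 Fz -2.1 0.0213 [0.4589 0.1897 0.0283] [0.4585 0.1871 0.028 ] 43.7583
1.115 Frad -8.4 Ftan -8.9 Fz -0.9 0.0219 [0.4596 0.1888 0.0283] [0.4595 0.1858 0.028 ] 44.1583
1.13 Frad -8.9 Ftan -14.8 Fz -0.6 0.0211 [0.4597 0.1886 0.0282] [0.4606 0.1846 0.028 ] 44.5583
1.145 Frad -9.7 Ftan -18.5 Fz 1.6 0.0218 [0.4598 0.1885 0.0281] [0.4617 0.1834 0.028 ] 44.9583
```

View pics/w14.png

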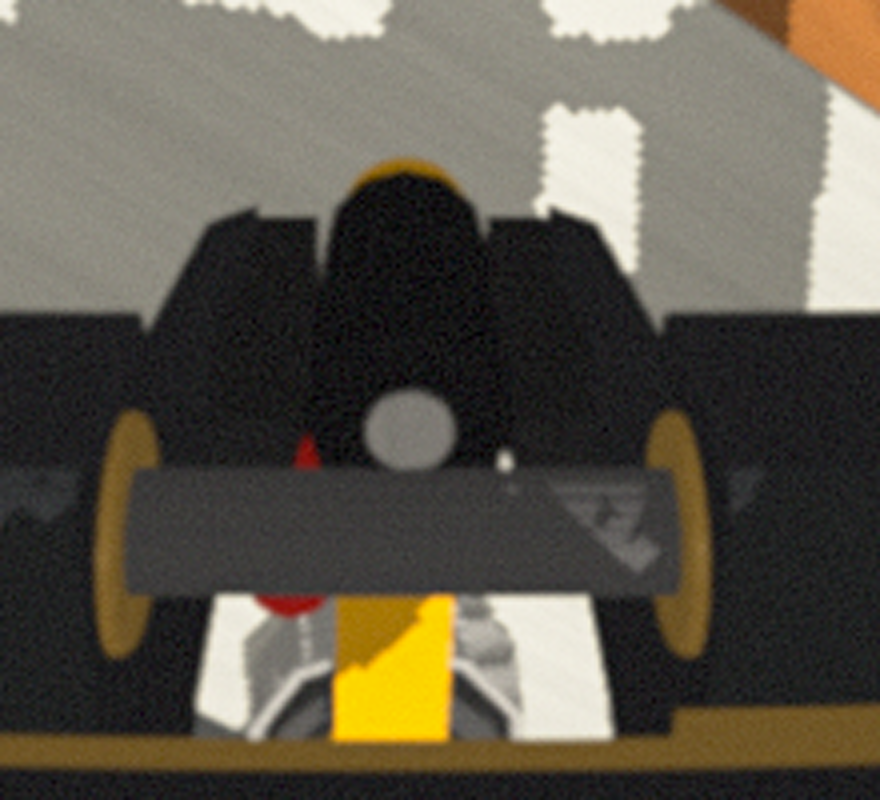

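View pics/t14.png

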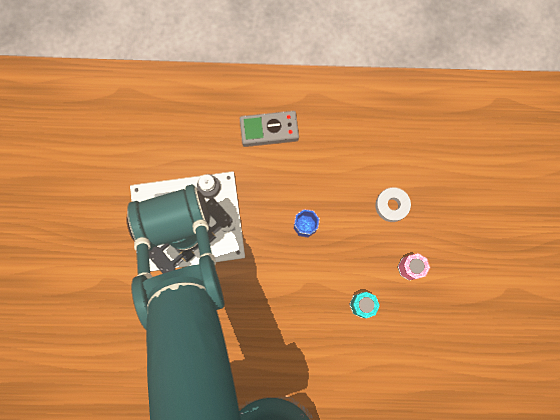

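```bash
python3 - <<'E'
from h import *
manip.dwell(.3);s=manip.state();print(s["tool_pos"],s["contact_force"].round(1),s["gripper_width"],s["clock"])
c=cams.capture("top");print(dep(c,307,222),dep(c,313,215))
for u,v in [(300,218),(302,214),(313,215),(318,222),(308,212)]: print(round(dep(c,u,v)[2],4),end=" ")
order.close_job()
E
```

```text
[0.45980266 0.18845323 0.02815962] [-5.  21.1  1.1] 0.02116290457888601 45.7583
[ 0.52465637 -0.0791787   0.00347548] [ 0.53457413 -0.09043384  0.05019069]
0.0031 0.0329 0.0502 0.0631 0.0556 the job is handed in; nothing more can be done
```

The cup stands mouth-up and released, the tensioner arm is held at its red stop with the roller between the fingers, and the job is handed in at about 46 s. No verdict was reported.

**Cup:** I moved the blue cup to clear bench, laid it on a flat, regripped it, stood it mouth-up and let go. My last pictures show it upright and still. Depth readings were about 3 mm at its floor and 63 mm at the rim.

**Tensioner:** I gripped the roller (opening 21 mm, 20 N set) and wound the arm until the tool stopped moving. The sideways push rose from about 8 N to 18.5 N at the stop. The measured tool position puts the arm at about 1.10 rad, against a stop at 1.10. It was still held when handed in, at about 22 N wrist force.

**Bystanders:** The reel, meter and look-alikes looked unmoved in the last top picture. I did not measure their positions.

**What disagreed:**
- The fingertips end about 38 mm behind the reported TCP, contrary to the description. The cup was therefore held only by the tips, and I never felt it touch the bench when setting it down, so it may have dropped slightly.
- For the same reason my first grasp of the roller closed above it without touching it. I corrected the height and the second grasp held.

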